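Make up two furniture repair kits

ROBOT

A 6-joint arm with a two-finger parallel gripper is mounted at the origin on the work surface. World frame = base frame: x ahead of the robot, y to its left, z up, the work surface at z = 0. Lengths are in m, angles in rad, forces in N, time in s.
With the tool pointing down it reaches from about 0.325 to 0.9 m from the base axis. Payload 3.5 kg.
Tool frame: the origin (TCP) lies midway between the tips of the shut fingers; the grasp point (between the pads) lies 19 mm behind it; z points along the fingers, y is the line along which they close (so a half turn about z gives the same grasp; the last joint's range is limited). The gripper opens to 85 mm and grips with 20 to 120 N. Pads are 22 mm wide; open, the fingers measure 114 mm over their backs; the gripper's body (76 mm by 85 mm) begins 54 mm behind the grasp point. The pads swing forward as they close: fully open they stand 13 mm farther back than shut.
Start: joints at [1.097, 0.276, -0.026, 1.268, 0, 1.467], TCP at [0.226, 0.583, 0.231] pointing down, gripper open.
Joint ranges: [-3.12, 3.12], [-0.85, 1.88], [-1.08, 1.24], [-1.95, 2.15], [-1.57, 1.53], [-3.14, 3.14]. Speed limits (rad/s): [2.57, 2.57, 3.14, 3.14, 3.14, 3.14].

INTERFACE

Orientations are given as a unit quaternion [w, x, y, z].
In Python, from bench import ctrl gives the robot as it stands. The module is installed in compiled form; this text tells all that it offers.
- The arm moves only by the shell command python3 -m jog 'ROWS'. ROWS is JSON, a list of rows, each an object of numbers: "x", "y", "z": the shift along the world's x, y, z in m; "wx", "wy", "wz": the turn, a rotation vector about the world's x, y, z in degrees; "gripper": the finger opening in m, from 0 to 0.0854. In form: [{"x": .., "y": .., "z": .., "wx": .., "wy": .., "wz": .., "gripper": ..}, ...]. A call has exactly 10 rows; each row is the pose to reach, as a shift and turn from the pose commanded when the call began; what a row does not reach only later rows make up. A row lasts 1/10 s, in which the tool goes at most 50 mm and 8.59 degrees, less where a joint would pass 70% of its speed; a pose out of reach is approached as far as the arm can. A call with a gripper value outside its range is refused whole. The fingers move at their own pace and stop on an object; the grip force is fixed at half the most. Time passes only in rows, so rows that repeat a pose let the fingers close, or fill a call up. It gives the time, the measured TCP pose, the force, the opening and the grip force at its end, in the units of the state.
- ctrl.get_state(): the state, without advancing time (a new reading comes with each control period).
- ctrl.snapshot(name): name is "side" or "top" or "wrist"; returns a dict with "pixels" (384x512x3 uint8, red, green, blue), "z_map" (384x512 float32, m along the optical axis (not along the pixel's ray), 0 where there is no reading), "camera_matrix" (3x3 intrinsics, pixels), "T" (4x4, takes a point from camera to world coordinates); the wrist camera has in their place "hand_eye" (4x4, takes a point from camera to tool coordinates, whose origin is the TCP and whose axes are the flange's). Camera axes: x right, y up, looking along -z (the intrinsics and any distortion apply to the point x, -y, -z); pixel columns grow to the right and rows downward; lengths in m; the calibration is good to about 2 mm. A picture is of the moment at which its call begins: read the wrist's pose just before it.
- ctrl.job_done(): hands the job in; it is judged then, once.
The state is a dict: "time": time; "joints": joint angles; "dq": joint speeds; "effort": joint torques, N m; "eef_pos": TCP position; "eef_rot": TCP orientation; "ft_force": force on the tool from outside, world axes, zero at the start; "torque": the same for the moment, N m; "grip_width": finger opening in m; "gripper_force": force on a finger pad.
Only numpy, scipy, OpenCV 4.12 (cv2) and the standard library are available. Lean on these libraries where they do the work, as an engineer would, in place of code of your own. Each camera call takes 0.05 s, during which the arm holds its last target. There are 200 camera calls.

TASK

Make up the two repair kits from the stock on the bench: the blue tray gets the red-capped tube, the glue bottle and the flat wax tin; the green tray gets the yellow-capped tube and the cork sanding block. Stand everything upright (tin and cork block flat) on the tray floors, inside the rims, let go, and leave the black-capped and white-capped tubes in their holes in the rack.

Things in the scene. Friction and masses are not known exactly. Their poses are not given: they have to be found in the camera images.
- tube_red_mid (a point): Upright plastic tube of screws with a grey body and a red cap (the cap is the top 23 mm), 28 mm in diameter, 85 mm tall, about 70 g, flat foot. Point at its centre, half-way up; z axis up. At the start it stands in one of the rack's four holes, its foot 10 mm above the bench, so that its top 55 mm stand above the rack.
- tube_yellow_mid (a point): Upright plastic tube of screws with a grey body and a yellow cap (the cap is the top 23 mm), 28 mm in diameter, 85 mm tall, about 70 g, flat foot. Point at its centre, half-way up; z axis up. At the start it stands in one of the rack's four holes, its foot 10 mm above the bench, so that its top 55 mm stand above the rack.
- tube_black_mid (a point): Upright plastic tube of screws with a grey body and a black cap (the cap is the top 23 mm), 28 mm in diameter, 85 mm tall, about 70 g, flat foot. Point at its centre, half-way up; z axis up. At the start it stands in one of the rack's four holes, its foot 10 mm above the bench, so that its top 55 mm stand above the rack. Not wanted: leave it in its hole.
- tube_white_mid (a point): Upright plastic tube of screws with a grey body and a white cap (the cap is the top 23 mm), 28 mm in diameter, 85 mm tall, about 70 g, flat foot. Point at its centre, half-way up; z axis up. At the start it stands in one of the rack's four holes, its foot 10 mm above the bench, so that its top 55 mm stand above the rack. Not wanted: leave it in its hole.
- glue_mid (a point): Glue bottle standing on the bench: white round body with a brown band, 44 mm in diameter up to 68 mm height, then a shoulder narrowing to 20 mm at 80 mm, and a tapered orange nozzle; 100 mm tall overall, about 130 g. Point on its axis at half its height (50 mm above its foot); z axis up.
- tin_mid (a point): Flat round wax tin lying on the bench, steel with a copper-coloured lid, 54 mm in diameter, 32 mm tall, about 110 g. Point at its centre, half-way up; z axis up.
- block_mid (a point): Cork sanding block lying flat on the bench, 80 mm along its x axis, 45 mm along its y axis, 34 mm tall, about 60 g. Point at its centre, half-way up; z axis up.
- tray_blue: Blue kit tray, fixed to the bench, 200 mm along its x axis, 150 mm along its y axis, with a floor 4 mm thick and a 4 mm thick rim 14 mm high. Origin at the centre of its underside, at bench height (z = 0); z axis up. It may stand on the left or the right.
- tray_green: Green kit tray, fixed to the bench, 200 mm along its x axis, 150 mm along its y axis, with a floor 4 mm thick and a 4 mm thick rim 14 mm high. Origin at the centre of its underside, at bench height (z = 0); z axis up. It may stand on the left or the right.
- rack: Pale wooden rack fixed to the bench, 56 mm along its x axis, 206 mm along its y axis, 40 mm high, with four round holes (30 mm wide, 30 mm deep) in one row along its y axis, 46 mm apart, all filled with tubes: there are 18 mm between neighbouring tubes, while both long sides of the row are open. Origin at the centre of its underside, at bench height; z axis up.
Mind the look-alikes: they are no part of the job. Leave any pink look-alike of the part that bears tin_mid alone.

How it is judged:
By the outcome, as a careful person would: the job done as asked, in the order asked, and still so for the second after the job is handed in, with the robot touching nothing.
It also fails if it takes over 144 s, if anything falls off the work surface, if the arm or the gripper's body presses on something with over 40 N, if the wrist force passes 120 N, or if a joint passes its speed limit or range.

## Working session

There is one attempt and no reset: what is moved stays moved. The work goes in short steps, Python scripts to look and compute and a shell command to move; the robot and the scene stay as the last step left them, time stands still between calls to the robot, and variables do not carry over. Pictures are saved under pics/ and viewed, at most 14 in all, crops included, and the job is handed in when it is done.

```bash
mkdir -p pics; cat > h.py <<'E'
import numpy as np, cv2
from bench import ctrl
def snap(n):
    st=ctrl.get_state(); s=ctrl.snapshot(n); s['st']=st
    if 'T' not in s:
        w,x,y,z=st['eef_rot']
        from scipy.spatial.transform import Rotation as R
        T=np.eye(4);T[:3,:3]=R.from_quat([x,y,z,w]).as_matrix();T[:3,3]=st['eef_pos']; s['T']=T@s['hand_eye']
    return s
def ray(s,u,v,z):
    K=s['camera_matrix'];d=np.array([(u-K[0,2])/K[0,0],-(v-K[1,2])/K[1,1],-1.])
    d=s['T'][:3,:3]@d;o=s['T'][:3,3];return o+d*(z-o[2])/d[2]
def cloud(s):
    K=s['camera_matrix'];v,u=np.mgrid[:384,:512];Z=s['z_map']
    P=np.stack([(u-K[0,2])/K[0,0]*Z,-(v-K[1,2])/K[1,1]*Z,-Z],-1)
    W=P@s['T'][:3,:3].T+s['T'][:3,3]; W[Z<=0]=np.nan; return W
def save(s,n): cv2.imwrite('pics/'+n+'.png',s['pixels'][:,:,::-1])
E
python3 - <<'E'
from h import *
for n in('top','side'):
    s=snap(n);save(s,n+'0');print(n,s['T'].round(3).tolist(),s['camera_matrix'].tolist(),[k for k in s])
    np.savez('/tmp/'+n,pixels=s['pixels'],z=s['z_map'])
print(ctrl.get_state())
E
```

```text
top [[-0.007, 0.999, -0.035, 0.467], [-1.0, -0.007, -0.005, -0.003], [-0.006, 0.035, 0.999, 1.078], [0.0, 0.0, 0.0, 1.0]] [[422.5824010087968, 0.0, 257.6927894342511], [0.0, 422.5824010087968, 186.6237834802542], [0.0, 0.0, 1.0]] ['pixels', 'z_map', 'camera_matrix', 'T', 'st']
side [[-0.997, 0.056, -0.056, 0.464], [-0.079, -0.628, 0.774, 0.897], [0.008, 0.776, 0.63, 0.789], [0.0, 0.0, 0.0, 1.0]] [[463.0668529831146, 0.0, 260.4322677932943], [0.0, 463.0668529831146, 184.99514893729784], [0.0, 0.0, 1.0]] ['pixels', 'z_map', 'camera_matrix', 'T', 'st']
{'time': 0.1, 'joints': array([ 1.09659073e+00,  2.77055694e-01, -2.77938415e-02,  1.26802521e+00,
        7.18535159e-06,  1.46738062e+00]), 'dq': array([ 0.00250658, -0.00150936,  0.00410486, -0.00185349,  0.00038081,
       -0.00053929]), 'effort': array([-3.79241828e-04, -4.46708572e+01,  2.96129251e+01,  8.46527430e-03,
       -1.15265275e-04, -7.45427144e-06]), 'eef_pos': array([0.22614627, 0.58185696, 0.23024871]), 'eef_rot': array([-2.99423717e-04,  1.84334631e-01,  9.82862993e-01, -9.95146136e-04]), 'ft_force': array([0.56263676, 0.08570291, 0.09211738]), 'torque': array([ 0.0504204 , -0.00051653,  0.0030785 ]), 'gripper_force': 0.0, 'grip_width': 0.08539369714998402}
```

View pics/top0.png

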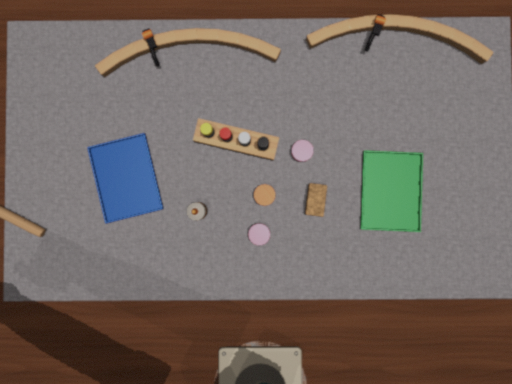

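View pics/side0.png

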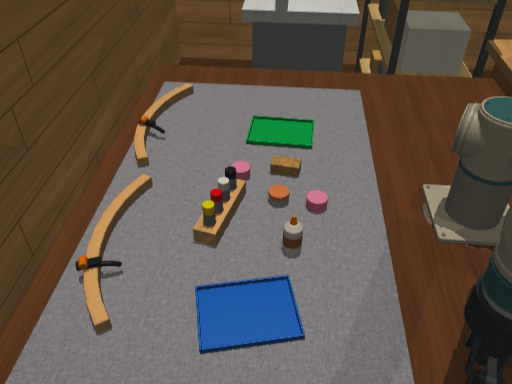

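The top view shows the caps yellow (207,130), red (226,134), white (244,139) and black (264,144). It also shows the glue (196,211), copper tin (265,195), pink look-alikes (302,150) and (259,234), block (316,200), blue tray at left and green tray at right. The side view agrees. Now I'll measure.

```bash
cat > m.py <<'E'
from h import *
s=snap('top');W=cloud(s);hsv=cv2.cvtColor(s['pixels'],cv2.COLOR_RGB2HSV)
def comp(m,near=None):
    n,l,st,c=cv2.connectedComponentsWithStats(m.astype('uint8'))
    k=1+np.argmin([np.hypot(*(c[i]-near))+(1e3 if st[i,4]<15 else 0) for i in range(1,n)]); return l==k
H,S,V=[hsv[...,i].astype(int) for i in range(3)]
M={'yellow':((H>22)&(H<38)&(S>140),(207,130),.095),'red':(((H<6)|(H>174))&(S>150),(226,134),.095),
'white':((S<40)&(V>150),(244,139),.095),'black':((V<45),(264,144),.095),
'tin':((H>5)&(H<18)&(S>120)&(V>120),(265,195),.032),'block':((H>8)&(H<25)&(S>90),(316,200),.034),
'blue':((H>100)&(H<125)&(S>120),(126,178),.014),'green':((H>50)&(H<80)&(S>120),(392,190),.014),'rack':((H>8)&(H<22)&(S>60)&(V>120),(236,138),.04)}
for k,(m,c,z) in M.items():
    q=comp(m,c); 
    if k in('block','blue','green','rack'):
        (cx,cy),wh,a=cv2.minAreaRect(cv2.findContours(q.astype('uint8'),0,2)[0][0])
        b=cv2.boxPoints(((cx,cy),wh,a)); P=np.array([ray(s,u,v,z) for u,v in b])
        e=P[1]-P[0],P[2]-P[1]; e=max(e,key=np.linalg.norm)
        print(k,q.sum(),ray(s,cx,cy,z).round(4),'sides',[np.linalg.norm(P[i+1]-P[i]).round(3) for i in(0,1)],'long axis deg',np.degrees(np.arctan2(e[1],e[0])).round(1),'z',np.nanmedian(W[q][:,2]).round(3))
    else:
        (cx,cy),r=cv2.minEnclosingCircle(np.argwhere(q)[:,::-1].astype('float32'))
        print(k,q.sum(),ray(s,cx,cy,z).round(4),'diam',(2*r+1)*s['z_map'][int(cy),int(cx)]/s['camera_matrix'][0,0],'z',np.nanpercentile(W[q][:,2],[50,90]).round(3))
d=np.abs(W[...,0]);
for nm,(u,v) in dict(glue=(196,211),pk1=(302,150),pk2=(259,234)).items():
    w=W[v-16:v+17,u-16:u+17].reshape(-1,3)
    for lo,hi in((.02,.075),(.085,.11)):
        p=w[(w[:,2]>lo)&(w[:,2]<hi)]; 
        if len(p): print(nm,len(p),((p.min(0)+p.max(0))/2).round(4),np.ptp(p,0).round(3))
E
python3 m.py
```

```text
yellow 15 [0.6327 0.1172 0.095 ] diam 0.025807921504571164 z [0.088 0.095]
red 106 [0.6265 0.0771 0.095 ] diam 0.030026427060184102 z [0.095 0.097]
white 103 [0.6179 0.0339 0.095 ] diam 0.029063703972300688 z [0.095 0.098]
black 19 [ 0.5953 -0.0101  0.095 ] diam 0.01881605119688748 z [0.078 0.095]
tin 23 [0.4445 0.1592 0.032 ] diam 0.014332015495849231 z [0.097 0.101]
block 567 [ 0.4713 -0.1401  0.034 ] sides [np.float64(0.077), np.float64(0.045)] long axis deg -7.3 z 0.034
blue 4570 [0.5291 0.3377 0.014 ] sides [np.float64(0.15), np.float64(0.198)] long axis deg -166.2 z 0.004
green 300 [ 0.4894 -0.3818  0.014 ] sides [np.float64(0.053), np.float64(0.194)] long axis deg 178.8 z 0.006
rack 1301 [0.6229 0.0558 0.04  ] sides [np.float64(0.058), np.float64(0.207)] long axis deg -103.8 z 0.04
glue 173 [0.446  0.1505 0.0479] [0.042 0.042 0.054]
glue 33 [0.4457 0.1516 0.0936] [0.014 0.014 0.016]
pk1 367 [ 0.5934 -0.1077  0.0297] [0.052 0.052 0.015]
pk2 372 [0.3878 0.001  0.0289] [0.052 0.052 0.017]
```

```bash
python3 - <<'E'
from h import *
s=snap('top');W=cloud(s);hsv=cv2.cvtColor(s['pixels'],cv2.COLOR_RGB2HSV).astype(int);H,S=hsv[...,0],hsv[...,1]
m=((H>50)&(H<80)&(S>120)).astype('uint8')
m[:140]=0;m[:,:340]=0
(c,wh,a)=cv2.minAreaRect(np.argwhere(m)[:,::-1].astype('float32'));P=[ray(s,*p,.014) for p in cv2.boxPoints((c,wh,a))]
print('green',ray(s,*c,.014).round(4),[np.linalg.norm(P[i+1]-P[i]).round(3) for i in(0,1)],np.degrees(np.arctan2(*(P[1]-P[0])[1::-1])).round(1),np.degrees(np.arctan2(*(P[2]-P[1])[1::-1])).round(1))
w=W[178:213,248:283].reshape(-1,3);p=w[(w[:,2]>.025)];print('tin',len(p),((p.min(0)+p.max(0))/2).round(4),np.ptp(p,0).round(3))
E
python3 -m jog '[{"x":0.3,"y":-0.38,"wz":-80},{"x":0.3,"y":-0.38,"wz":-80},{"x":0.3,"y":-0.38,"wz":-80},{"x":0.3,"y":-0.38,"wz":-80},{"x":0.3,"y":-0.38,"wz":-80},{"x":0.3,"y":-0.38,"wz":-80},{"x":0.3,"y":-0.38,"wz":-80},{"x":0.3,"y":-0.38,"wz":-80},{"x":0.3,"y":-0.38,"wz":-80},{"x":0.3,"y":-0.38,"wz":-80}]'
```

```text
green [ 0.4912 -0.3334  0.014 ] [np.float64(0.194), np.float64(0.148)] -2.9 -92.4
tin 360 [ 0.4842 -0.0133  0.0315] [0.052 0.05  0.011]schema error: expected keys x, y, z, wx, wy, wz, gripper
```

```bash
python3 -m jog '[{"x":0.3,"y":-0.38,"z":0,"wx":0,"wy":0,"wz":-80,"gripper":0.07},{"x":0.3,"y":-0.38,"z":0,"wx":0,"wy":0,"wz":-80,"gripper":0.07},{"x":0.3,"y":-0.38,"z":0,"wx":0,"wy":0,"wz":-80,"gripper":0.07},{"x":0.3,"y":-0.38,"z":0,"wx":0,"wy":0,"wz":-80,"gripper":0.07},{"x":0.3,"y":-0.38,"z":0,"wx":0,"wy":0,"wz":-80,"gripper":0.07},{"x":0.3,"y":-0.38,"z":0,"wx":0,"wy":0,"wz":-80,"gripper":0.07},{"x":0.3,"y":-0.38,"z":0,"wx":0,"wy":0,"wz":-80,"gripper":0.07},{"x":0.3,"y":-0.38,"z":0,"wx":0,"wy":0,"wz":-80,"gripper":0.07},{"x":0.3,"y":-0.38,"z":0,"wx":0,"wy":0,"wz":-80,"gripper":0.07},{"x":0.3,"y":-0.38,"z":0,"wx":0,"wy":0,"wz":-80,"gripper":0.07}]'
python3 - <<'E'
from h import *
print(ctrl.get_state()['joints'])
E
```

```text
time: 1.2
eef_pos: [0.5281, 0.1998, 0.2312]
eef_rot: [0.0, 0.775, 0.632, 0.0]
ft_force: [0.3, 0.2, -0.2]
grip_width: 0.0701
gripper_force: 0.0
[ 2.47583420e-01  1.69671381e-01 -1.60840341e-01  1.23987183e+00
 -5.65814084e-04  2.02043407e+00]
```

```bash
python3 -m jog '[{"x":0.04,"y":-0.05,"z":-0.01,"wx":0,"wy":0,"wz":-2,"gripper":0.07},{"x":0.102,"y":-0.125,"z":-0.03,"wx":0,"wy":0,"wz":-2,"gripper":0.07},{"x":0.102,"y":-0.125,"z":-0.03,"wx":0,"wy":0,"wz":-2,"gripper":0.07},{"x":0.102,"y":-0.125,"z":-0.03,"wx":0,"wy":0,"wz":-2,"gripper":0.07},{"x":0.102,"y":-0.125,"z":-0.03,"wx":0,"wy":0,"wz":-2,"gripper":0.07},{"x":0.102,"y":-0.125,"z":-0.03,"wx":0,"wy":0,"wz":-2,"gripper":0.07},{"x":0.102,"y":-0.125,"z":-0.03,"wx":0,"wy":0,"wz":-2,"gripper":0.07},{"x":0.102,"y":-0.125,"z":-0.03,"wx":0,"wy":0,"wz":-2,"gripper":0.07},{"x":0.102,"y":-0.125,"z":-0.03,"wx":0,"wy":0,"wz":-2,"gripper":0.07},{"x":0.102,"y":-0.125,"z":-0.03,"wx":0,"wy":0,"wz":-2,"gripper":0.07}]'
python3 - <<'E'
from h import *
s=snap('wrist');save(s,'w1');np.savez('/tmp/w1',z=s['z_map'],T=s['T'],K=s['camera_matrix'],p=s['pixels'])
W=cloud(s);hsv=cv2.cvtColor(s['pixels'],cv2.COLOR_RGB2HSV).astype(int);H,S=hsv[...,0],hsv[...,1]
for n,m in dict(red=((H<6)|(H>174))&(S>140),yel=(H>22)&(H<38)&(S>140)).items():
    m=m&(abs(W[...,2]-.095)<.005)
    if m.sum()<20: print(n,m.sum());continue
    (c,r)=cv2.minEnclosingCircle(np.argwhere(m)[:,::-1].astype('float32'));p=W[m]
    print(n,m.sum(),c,ray(s,*c,.095).round(4),'cloud',((p.min(0)+p.max(0))/2).round(4),np.ptp(p,0).round(4))
E
```

```text
time: 2.2
eef_pos: [0.6282, 0.0783, 0.2017]
eef_rot: [0.0, 0.784, 0.621, 0.0]
ft_force: [0.3, -0.1, 0.5]
grip_width: 0.0699
gripper_force: 0.0
red 567 (256.9554138183594, 189.56369018554688) [0.6289 0.0788 0.095 ] cloud [0.6288 0.0777 0.0935] [0.0263 0.0274 0.0058]
yel 646 (257.4451904296875, 142.6643829345703) [0.6397 0.1232 0.095 ] cloud [0.6394 0.1228 0.0935] [0.0261 0.0263 0.0065]
```

View pics/w1.png

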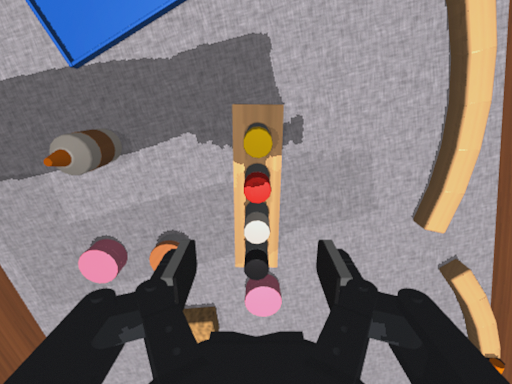

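Red cap at (257,190) and yellow at (257,143) lie under the tool as predicted. The fingers straddle the row with free space on both long sides. Descend and grip.

```bash
python3 -m jog '[{"x":0.0007,"y":0,"z":-0.03,"wx":0,"wy":0,"wz":0,"gripper":0.07},{"x":0.0007,"y":0,"z":-0.06,"wx":0,"wy":0,"wz":0,"gripper":0.07},{"x":0.0007,"y":0,"z":-0.09,"wx":0,"wy":0,"wz":0,"gripper":0.07},{"x":0.0007,"y":0,"z":-0.12,"wx":0,"wy":0,"wz":0,"gripper":0.07},{"x":0.0007,"y":0,"z":-0.148,"wx":0,"wy":0,"wz":0,"gripper":0.07},{"x":0.0007,"y":0,"z":-0.148,"wx":0,"wy":0,"wz":0,"gripper":0.05},{"x":0.0007,"y":0,"z":-0.148,"wx":0,"wy":0,"wz":0,"gripper":0.03},{"x":0.0007,"y":0,"z":-0.148,"wx":0,"wy":0,"wz":0,"gripper":0.015},{"x":0.0007,"y":0,"z":-0.148,"wx":0,"wy":0,"wz":0,"gripper":0.015},{"x":0.0007,"y":0,"z":-0.148,"wx":0,"wy":0,"wz":0,"gripper":0.015}]'
```

```text
time: 3.25
eef_pos: [0.6304, 0.0777, 0.0552]
eef_rot: [0.001, 0.784, 0.621, 0.001]
ft_force: [-1.2, 0.4, 3.6]
grip_width: 0.0269
gripper_force: 58.9
```

```bash
python3 -m jog '[{"x":0,"y":0,"z":0.03,"wx":0,"wy":0,"wz":0,"gripper":0.015},{"x":0,"y":0,"z":0.07,"wx":0,"wy":0,"wz":0,"gripper":0.015},{"x":0,"y":0,"z":0.11,"wx":0,"wy":0,"wz":0,"gripper":0.015},{"x":0,"y":0,"z":0.14,"wx":0,"wy":0,"wz":0,"gripper":0.015},{"x":-0.005,"y":0.03,"z":0.14,"wx":0,"wy":0,"wz":0,"gripper":0.015},{"x":-0.012,"y":0.07,"z":0.14,"wx":0,"wy":0,"wz":0,"gripper":0.015},{"x":-0.02,"y":0.115,"z":0.14,"wx":0,"wy":0,"wz":0,"gripper":0.015},{"x":-0.028,"y":0.16,"z":0.14,"wx":0,"wy":0,"wz":0,"gripper":0.015},{"x":-0.035,"y":0.205,"z":0.14,"wx":0,"wy":0,"wz":0,"gripper":0.015},{"x":-0.042,"y":0.245,"z":0.14,"wx":0,"wy":0,"wz":0,"gripper":0.015}]'
python3 -m jog '[{"x":-0.008,"y":0.04,"z":0,"wx":0,"wy":0,"wz":0,"gripper":0.015},{"x":-0.011,"y":0.066,"z":0,"wx":0,"wy":0,"wz":0,"gripper":0.015},{"x":-0.011,"y":0.066,"z":0,"wx":0,"wy":0,"wz":0,"gripper":0.015},{"x":-0.011,"y":0.066,"z":-0.03,"wx":0,"wy":0,"wz":0,"gripper":0.015},{"x":-0.011,"y":0.066,"z":-0.06,"wx":0,"wy":0,"wz":0,"gripper":0.015},{"x":-0.011,"y":0.066,"z":-0.09,"wx":0,"wy":0,"wz":0,"gripper":0.015},{"x":-0.011,"y":0.066,"z":-0.12,"wx":0,"wy":0,"wz":0,"gripper":0.015},{"x":-0.011,"y":0.066,"z":-0.13,"wx":0,"wy":0,"wz":0,"gripper":0.015},{"x":-0.011,"y":0.066,"z":-0.13,"wx":0,"wy":0,"wz":0,"gripper":0.015},{"x":-0.011,"y":0.066,"z":-0.13,"wx":0,"wy":0,"wz":0,"gripper":0.015}]'
```

```text
time: 4.25
eef_pos: [0.5871, 0.3248, 0.1944]
eef_rot: [0.0, 0.784, 0.621, 0.001]
ft_force: [0.9, -1.1, -0.5]
grip_width: 0.0264
gripper_force: 60.6
time: 5.25
eef_pos: [0.5773, 0.3887, 0.0649]
eef_rot: [0.0, 0.784, 0.621, 0.001]
ft_force: [0.8, -0.9, 0.2]
grip_width: 0.0267
gripper_force: 60.6
```

```bash
python3 - <<'E'
from h import *
s=snap('side');W=cloud(s)
im=s['pixels'][:,:,::-1][180:,120:420];cv2.imwrite('pics/s2.png',cv2.resize(im,None,fx=2,fy=2))
print(ctrl.get_state()['ft_force'])
E
```

```text
[-0.81202984 -0.15735166 -0.24993161]
```

View pics/s2.png

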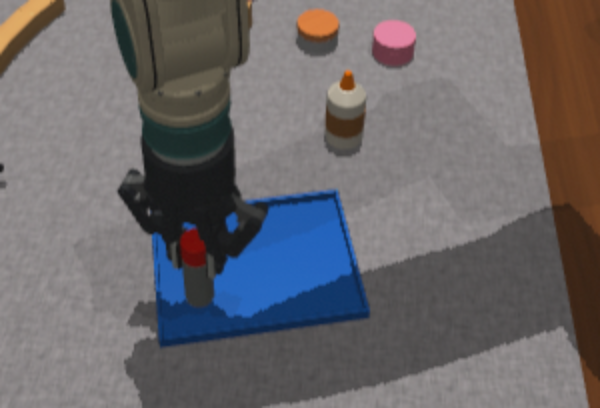

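The red tube hangs upright inside the blue tray at crop (198,270), with its foot about 16 mm above the floor. Lower, release a little, and back off upward.

```bash
python3 -m jog '[{"x":0,"y":0,"z":-0.006,"wx":0,"wy":0,"wz":0,"gripper":0.015},{"x":0,"y":0,"z":-0.011,"wx":0,"wy":0,"wz":0,"gripper":0.015},{"x":0,"y":0,"z":-0.014,"wx":0,"wy":0,"wz":0,"gripper":0.015},{"x":0,"y":0,"z":-0.0155,"wx":0,"wy":0,"wz":0,"gripper":0.015},{"x":0,"y":0,"z":-0.0155,"wx":0,"wy":0,"wz":0,"gripper":0.015},{"x":0,"y":0,"z":-0.0155,"wx":0,"wy":0,"wz":0,"gripper":0.015},{"x":0,"y":0,"z":-0.0155,"wx":0,"wy":0,"wz":0,"gripper":0.03},{"x":0,"y":0,"z":-0.0155,"wx":0,"wy":0,"wz":0,"gripper":0.045},{"x":0,"y":0,"z":-0.0155,"wx":0,"wy":0,"wz":0,"gripper":0.05},{"x":0,"y":0,"z":-0.0155,"wx":0,"wy":0,"wz":0,"gripper":0.05}]'
python3 -m jog '[{"x":0,"y":0,"z":0.02,"wx":0,"wy":0,"wz":0,"gripper":0.05},{"x":0,"y":0,"z":0.06,"wx":0,"wy":0,"wz":0,"gripper":0.05},{"x":0,"y":0,"z":0.1,"wx":0,"wy":0,"wz":0,"gripper":0.05},{"x":0,"y":0,"z":0.14,"wx":0,"wy":0,"wz":0,"gripper":0.05},{"x":-0.03,"y":-0.04,"z":0.14,"wx":0,"wy":0,"wz":0,"gripper":0.07},{"x":-0.05,"y":-0.085,"z":0.14,"wx":0,"wy":0,"wz":0,"gripper":0.07},{"x":-0.07,"y":-0.13,"z":0.14,"wx":0,"wy":0,"wz":0,"gripper":0.07},{"x":-0.1,"y":-0.17,"z":0.14,"wx":0,"wy":0,"wz":0,"gripper":0.07},{"x":-0.12,"y":-0.21,"z":0.14,"wx":0,"wy":0,"wz":0,"gripper":0.07},{"x":-0.13,"y":-0.238,"z":0.14,"wx":0,"wy":0,"wz":0,"gripper":0.07}]'
python3 - <<'E'
from h import *
s=snap('top');W=cloud(s);w=W.reshape(-1,3)
def q(n,x,y,lo,hi,r=.05):
    p=w[(abs(w[:,0]-x)<r)&(abs(w[:,1]-y)<r)&(w[:,2]>lo)&(w[:,2]<hi)]
    print(n,len(p),((p.min(0)+p.max(0))/2).round(4),np.ptp(p,0).round(3)) if len(p) else print(n,0)
q('redtube',.576,.389,.07,.1); q('redtube body',.576,.389,.02,.07)
s=snap('wrist');w=cloud(s).reshape(-1,3);print(s['st']['eef_pos'])
q('glue',.446,.151,.04,.11);q('glue nozzle',.446,.151,.088,.11)
E
```

```text
time: 6.3
eef_pos: [0.576, 0.3884, 0.0475]
eef_rot: [-0.0, 0.784, 0.621, -0.0]
ft_force: [-0.4, -0.4, -0.9]
grip_width: 0.0499
gripper_force: 0.0
time: 7.3
eef_pos: [0.4435, 0.1485, 0.1874]
eef_rot: [-0.0, 0.784, 0.621, -0.001]
ft_force: [1.5, -0.8, -0.2]
grip_width: 0.0699
gripper_force: 0.0
redtube 138 [0.5757 0.3887 0.0822] [0.027 0.027 0.023]
redtube body 86 [0.5823 0.4015 0.0455] [0.039 0.054 0.049]
[0.44220444 0.14588646 0.18724931]
glue 1545 [0.4458 0.1513 0.0705] [0.044 0.043 0.061]
glue nozzle 153 [0.4454 0.1519 0.0945] [0.013 0.011 0.013]
```

```bash
python3 -m jog '[{"x":0,"y":0,"z":-0.03,"wx":0,"wy":0,"wz":0,"gripper":0.07},{"x":0,"y":0,"z":-0.06,"wx":0,"wy":0,"wz":0,"gripper":0.07},{"x":0,"y":0,"z":-0.09,"wx":0,"wy":0,"wz":0,"gripper":0.07},{"x":0,"y":0,"z":-0.12,"wx":0,"wy":0,"wz":0,"gripper":0.07},{"x":0,"y":0,"z":-0.145,"wx":0,"wy":0,"wz":0,"gripper":0.07},{"x":0,"y":0,"z":-0.1535,"wx":0,"wy":0,"wz":0,"gripper":0.07},{"x":0,"y":0,"z":-0.1535,"wx":0,"wy":0,"wz":0,"gripper":0.05},{"x":0,"y":0,"z":-0.1535,"wx":0,"wy":0,"wz":0,"gripper":0.03},{"x":0,"y":0,"z":-0.1535,"wx":0,"wy":0,"wz":0,"gripper":0.03},{"x":0,"y":0,"z":-0.1535,"wx":0,"wy":0,"wz":0,"gripper":0.03}]'
```

```text
time: 8.4
eef_pos: [0.4474, 0.1508, 0.0355]
eef_rot: [0.001, 0.784, 0.621, 0.001]
ft_force: [-0.2, -0.1, -0.8]
grip_width: 0.0425
gripper_force: 60.8
```

```bash
python3 -m jog '[{"x":0,"y":0,"z":0.03,"wx":0,"wy":0,"wz":0,"gripper":0.03},{"x":0,"y":0,"z":0.06,"wx":0,"wy":0,"wz":0,"gripper":0.03},{"x":0.015,"y":0.02,"z":0.06,"wx":0,"wy":0,"wz":0,"gripper":0.03},{"x":0.04,"y":0.05,"z":0.06,"wx":0,"wy":0,"wz":0,"gripper":0.03},{"x":0.065,"y":0.08,"z":0.06,"wx":0,"wy":0,"wz":0,"gripper":0.03},{"x":0.09,"y":0.11,"z":0.06,"wx":0,"wy":0,"wz":0,"gripper":0.03},{"x":0.115,"y":0.145,"z":0.06,"wx":0,"wy":0,"wz":0,"gripper":0.03},{"x":0.134,"y":0.167,"z":0.06,"wx":0,"wy":0,"wz":0,"gripper":0.03},{"x":0.134,"y":0.167,"z":0.06,"wx":0,"wy":0,"wz":0,"gripper":0.03},{"x":0.134,"y":0.167,"z":0.04,"wx":0,"wy":0,"wz":0,"gripper":0.03}]'
python3 -m jog '[{"x":0,"y":0,"z":-0.015,"wx":0,"wy":0,"wz":0,"gripper":0.03},{"x":0,"y":0,"z":-0.026,"wx":0,"wy":0,"wz":0,"gripper":0.03},{"x":0,"y":0,"z":-0.032,"wx":0,"wy":0,"wz":0,"gripper":0.03},{"x":0,"y":0,"z":-0.035,"wx":0,"wy":0,"wz":0,"gripper":0.03},{"x":0,"y":0,"z":-0.0355,"wx":0,"wy":0,"wz":0,"gripper":0.03},{"x":0,"y":0,"z":-0.0355,"wx":0,"wy":0,"wz":0,"gripper":0.03},{"x":0,"y":0,"z":-0.0355,"wx":0,"wy":0,"wz":0,"gripper":0.045},{"x":0,"y":0,"z":-0.0355,"wx":0,"wy":0,"wz":0,"gripper":0.058},{"x":0,"y":0,"z":-0.0355,"wx":0,"wy":0,"wz":0,"gripper":0.058},{"x":0,"y":0,"z":-0.0355,"wx":0,"wy":0,"wz":0,"gripper":0.058}]'
```

```text
time: 9.4
eef_pos: [0.5834, 0.3193, 0.0776]
eef_rot: [0.001, 0.784, 0.621, 0.003]
ft_force: [0.7, 0.6, -1.4]
grip_width: 0.042
gripper_force: 61.4
time: 10.4
eef_pos: [0.5804, 0.3176, 0.039]
eef_rot: [0.0, 0.784, 0.621, 0.0]
ft_force: [0.4, -0.3, -0.2]
grip_width: 0.058
gripper_force: 0.0
```

```bash
python3 -m jog '[{"x":0,"y":0,"z":0.04,"wx":0,"wy":0,"wz":0,"gripper":0.058},{"x":0,"y":0,"z":0.085,"wx":0,"wy":0,"wz":0,"gripper":0.058},{"x":0,"y":0,"z":0.13,"wx":0,"wy":0,"wz":0,"gripper":0.058},{"x":-0.01,"y":-0.04,"z":0.13,"wx":0,"wy":0,"wz":0,"gripper":0.075},{"x":-0.02,"y":-0.085,"z":0.13,"wx":0,"wy":0,"wz":0,"gripper":0.075},{"x":-0.035,"y":-0.13,"z":0.13,"wx":0,"wy":0,"wz":0,"gripper":0.075},{"x":-0.05,"y":-0.175,"z":0.13,"wx":0,"wy":0,"wz":0,"gripper":0.075},{"x":-0.06,"y":-0.22,"z":0.13,"wx":0,"wy":0,"wz":0,"gripper":0.075},{"x":-0.075,"y":-0.265,"z":0.13,"wx":0,"wy":0,"wz":0,"gripper":0.075},{"x":-0.09,"y":-0.31,"z":0.13,"wx":0,"wy":0,"wz":0,"gripper":0.075}]'
python3 -m jog '[{"x":-0.0055,"y":-0.021,"z":0,"wx":0,"wy":0,"wz":0,"gripper":0.075},{"x":-0.0055,"y":-0.021,"z":-0.03,"wx":0,"wy":0,"wz":0,"gripper":0.075},{"x":-0.0055,"y":-0.021,"z":-0.06,"wx":0,"wy":0,"wz":0,"gripper":0.075},{"x":-0.0055,"y":-0.021,"z":-0.06,"wx":0,"wy":0,"wz":0,"gripper":0.075},{"x":-0.0055,"y":-0.021,"z":-0.06,"wx":0,"wy":0,"wz":0,"gripper":0.075},{"x":-0.0055,"y":-0.021,"z":-0.06,"wx":0,"wy":0,"wz":0,"gripper":0.075},{"x":-0.0055,"y":-0.021,"z":-0.06,"wx":0,"wy":0,"wz":0,"gripper":0.075},{"x":-0.0055,"y":-0.021,"z":-0.06,"wx":0,"wy":0,"wz":0,"gripper":0.075},{"x":-0.0055,"y":-0.021,"z":-0.06,"wx":0,"wy":0,"wz":0,"gripper":0.075},{"x":-0.0055,"y":-0.021,"z":-0.06,"wx":0,"wy":0,"wz":0,"gripper":0.075}]'
python3 - <<'E'
from h import *
s=snap('top');W=cloud(s);w=W.reshape(-1,3);save(s,'t3')
def q(n,x,y,lo,hi,r=.05):
    p=w[(abs(w[:,0]-x)<r)&(abs(w[:,1]-y)<r)&(w[:,2]>lo)&(w[:,2]<hi)]
    print(n,len(p),((p.min(0)+p.max(0))/2).round(4),np.ptp(p,0).round(3)) if len(p) else print(n,0)
q('glue in tray',.580,.318,.05,.11,.04)
s=snap('wrist');w=cloud(s).reshape(-1,3);print(s['st']['eef_pos']);save(s,'w3')
q('tin',.484,-.013,.024,.036,.033)
E
```

```text
time: 11.4
eef_pos: [0.4896, 0.0059, 0.1691]
eef_rot: [0.0, 0.784, 0.621, 0.0]
ft_force: [0.1, -0.6, -0.1]
grip_width: 0.0747
gripper_force: 0.0
time: 12.4
eef_pos: [0.485, -0.0134, 0.1092]
eef_rot: [0.0, 0.784, 0.621, 0.0]
ft_force: [-0.0, -0.1, -0.2]
grip_width: 0.0746
gripper_force: 0.0
glue in tray 310 [0.5801 0.3172 0.0794] [0.044 0.043 0.056]
[ 0.48484756 -0.01344859  0.10906335]
tin 2761 [ 0.4844 -0.0144  0.0287] [0.053 0.053 0.009]
```

View pics/w3.png

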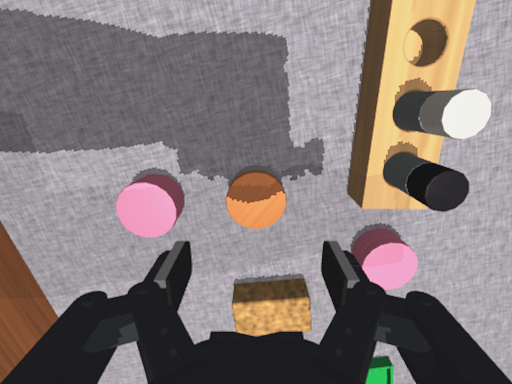

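View pics/t3.png

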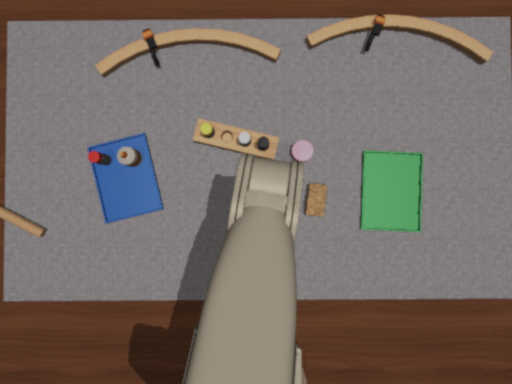

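Wrist view: the copper tin at (256,200) is centred ahead of the fingers, with the pinks clear at (150,205) and (385,260). Top view: red tube (100,158) and glue (127,157) stand inside the blue tray. Take the tin.

```bash
python3 -m jog '[{"x":0,"y":-0.001,"z":-0.03,"wx":0,"wy":0,"wz":0,"gripper":0.075},{"x":0,"y":-0.001,"z":-0.06,"wx":0,"wy":0,"wz":0,"gripper":0.075},{"x":0,"y":-0.001,"z":-0.09,"wx":0,"wy":0,"wz":0,"gripper":0.075},{"x":0,"y":-0.001,"z":-0.102,"wx":0,"wy":0,"wz":0,"gripper":0.075},{"x":0,"y":-0.001,"z":-0.1075,"wx":0,"wy":0,"wz":0,"gripper":0.075},{"x":0,"y":-0.001,"z":-0.1075,"wx":0,"wy":0,"wz":0,"gripper":0.06},{"x":0,"y":-0.001,"z":-0.1075,"wx":0,"wy":0,"wz":0,"gripper":0.045},{"x":0,"y":-0.001,"z":-0.1075,"wx":0,"wy":0,"wz":0,"gripper":0.04},{"x":0,"y":-0.001,"z":-0.1075,"wx":0,"wy":0,"wz":0,"gripper":0.04},{"x":0,"y":-0.001,"z":-0.1075,"wx":0,"wy":0,"wz":0,"gripper":0.04}]'
```

```text
time: 13.5
eef_pos: [0.486, -0.0147, 0.0025]
eef_rot: [0.001, 0.784, 0.621, 0.001]
ft_force: [0.2, -0.5, 6.5]
grip_width: 0.0519
gripper_force: 63.1
```

```bash
python3 -m jog '[{"x":0,"y":0,"z":0.03,"wx":0,"wy":0,"wz":0,"gripper":0.04},{"x":0,"y":0,"z":0.06,"wx":0,"wy":0,"wz":0,"gripper":0.04},{"x":0,"y":0.025,"z":0.06,"wx":0,"wy":0,"wz":0,"gripper":0.04},{"x":0,"y":0.065,"z":0.06,"wx":0,"wy":0,"wz":0,"gripper":0.04},{"x":0,"y":0.11,"z":0.06,"wx":0,"wy":0,"wz":0,"gripper":0.04},{"x":0,"y":0.155,"z":0.06,"wx":0,"wy":0,"wz":0,"gripper":0.04},{"x":0,"y":0.2,"z":0.06,"wx":0,"wy":0,"wz":0,"gripper":0.04},{"x":0,"y":0.245,"z":0.06,"wx":0,"wy":0,"wz":0,"gripper":0.04},{"x":0.003,"y":0.285,"z":0.06,"wx":0,"wy":0,"wz":0,"gripper":0.04},{"x":0.005,"y":0.315,"z":0.06,"wx":0,"wy":0,"wz":0,"gripper":0.04}]'
python3 -m jog '[{"x":0.001,"y":0.02,"z":0,"wx":0,"wy":0,"wz":0,"gripper":0.04},{"x":0.001,"y":0.0275,"z":0,"wx":0,"wy":0,"wz":0,"gripper":0.04},{"x":0.001,"y":0.0275,"z":0,"wx":0,"wy":0,"wz":0,"gripper":0.04},{"x":0.001,"y":0.0275,"z":-0.02,"wx":0,"wy":0,"wz":0,"gripper":0.04},{"x":0.001,"y":0.0275,"z":-0.04,"wx":0,"wy":0,"wz":0,"gripper":0.04},{"x":0.001,"y":0.0275,"z":-0.05,"wx":0,"wy":0,"wz":0,"gripper":0.04},{"x":0.001,"y":0.0275,"z":-0.053,"wx":0,"wy":0,"wz":0,"gripper":0.04},{"x":0.001,"y":0.0275,"z":-0.0555,"wx":0,"wy":0,"wz":0,"gripper":0.04},{"x":0.001,"y":0.0275,"z":-0.0555,"wx":0,"wy":0,"wz":0,"gripper":0.04},{"x":0.001,"y":0.0275,"z":-0.0555,"wx":0,"wy":0,"wz":0,"gripper":0.04}]'
python3 -m jog '[{"x":0,"y":0,"z":0,"wx":0,"wy":0,"wz":0,"gripper":0.055},{"x":0,"y":0,"z":0,"wx":0,"wy":0,"wz":0,"gripper":0.065},{"x":0,"y":0,"z":0,"wx":0,"wy":0,"wz":0,"gripper":0.066},{"x":0,"y":0,"z":0,"wx":0,"wy":0,"wz":0,"gripper":0.066},{"x":0,"y":0,"z":0.02,"wx":0,"wy":0,"wz":0,"gripper":0.066},{"x":0,"y":0,"z":0.05,"wx":0,"wy":0,"wz":0,"gripper":0.066},{"x":0,"y":0,"z":0.09,"wx":0,"wy":0,"wz":0,"gripper":0.066},{"x":0,"y":0,"z":0.13,"wx":0,"wy":0,"wz":0,"gripper":0.066},{"x":0,"y":0,"z":0.17,"wx":0,"wy":0,"wz":0,"gripper":0.066},{"x":0,"y":0,"z":0.19,"wx":0,"wy":0,"wz":0,"gripper":0.066}]'
```

```text
time: 14.5
eef_pos: [0.4893, 0.303, 0.0612]
eef_rot: [-0.0, 0.783, 0.622, 0.0]
ft_force: [-0.1, 0.3, -2.8]
grip_width: 0.0523
gripper_force: 63.4
time: 15.5
eef_pos: [0.4917, 0.3282, 0.0068]
eef_rot: [0.0, 0.784, 0.621, 0.001]
ft_force: [0.7, 0.4, -1.0]
grip_width: 0.0523
gripper_force: 63.3
time: 16.5
eef_pos: [0.4925, 0.3291, 0.2003]
eef_rot: [0.001, 0.784, 0.621, 0.003]
ft_force: [0.1, -0.1, 0.4]
grip_width: 0.0664
gripper_force: 0.0
```

```bash
python3 -m jog '[{"x":0.02,"y":-0.03,"z":0,"wx":0,"wy":0,"wz":0,"gripper":0.07},{"x":0.045,"y":-0.065,"z":0,"wx":0,"wy":0,"wz":0,"gripper":0.07},{"x":0.07,"y":-0.1,"z":0,"wx":0,"wy":0,"wz":0,"gripper":0.07},{"x":0.1,"y":-0.14,"z":0,"wx":0,"wy":0,"wz":0,"gripper":0.07},{"x":0.125,"y":-0.175,"z":0,"wx":0,"wy":0,"wz":0,"gripper":0.07},{"x":0.149,"y":-0.2055,"z":0,"wx":0,"wy":0,"wz":0,"gripper":0.07},{"x":0.149,"y":-0.2055,"z":0,"wx":0,"wy":0,"wz":0,"gripper":0.07},{"x":0.149,"y":-0.2055,"z":0,"wx":0,"wy":0,"wz":0,"gripper":0.07},{"x":0.149,"y":-0.2055,"z":0,"wx":0,"wy":0,"wz":0,"gripper":0.07},{"x":0.149,"y":-0.2055,"z":0,"wx":0,"wy":0,"wz":0,"gripper":0.07}]'
cat > chk.py <<'E'
from h import *
s=snap('top');w=cloud(s).reshape(-1,3)
def q(n,x,y,lo,hi,r=.04):
    p=w[(abs(w[:,0]-x)<r)&(abs(w[:,1]-y)<r)&(w[:,2]>lo)&(w[:,2]<hi)]
    print(n,len(p),((p.min(0)+p.max(0))/2).round(4),np.ptp(p,0).round(3)) if len(p) else print(n,0)
E
python3 - <<'E'
from chk import *
import chk
q('tin',.49,.3285,.026,.045,.035);q('glue',.58,.318,.05,.11,.035);q('red',.576,.389,.07,.1)
s=snap('wrist');chk.w=cloud(s).reshape(-1,3);print(s['st']['eef_pos'])
q('yellow',.6396,.123,.085,.1,.022)
E
```

```text
time: 17.5
eef_pos: [0.6388, 0.1236, 0.1958]
eef_rot: [-0.0, 0.783, 0.621, -0.0]
ft_force: [-0.3, -0.2, -0.1]
grip_width: 0.07
gripper_force: 0.0
tin 0
glue 0
red 99 [0.5756 0.3902 0.0884] [0.026 0.023 0.011]
[0.63888828 0.12369252 0.19585672]
yellow 654 [0.6397 0.1226 0.0909] [0.027 0.027 0.012]
```

```bash
python3 -m jog '[{"x":0.0006,"y":-0.0008,"z":-0.03,"wx":0,"wy":0,"wz":0,"gripper":0.07},{"x":0.0006,"y":-0.0008,"z":-0.06,"wx":0,"wy":0,"wz":0,"gripper":0.07},{"x":0.0006,"y":-0.0008,"z":-0.09,"wx":0,"wy":0,"wz":0,"gripper":0.07},{"x":0.0006,"y":-0.0008,"z":-0.12,"wx":0,"wy":0,"wz":0,"gripper":0.07},{"x":0.0006,"y":-0.0008,"z":-0.142,"wx":0,"wy":0,"wz":0,"gripper":0.07},{"x":0.0006,"y":-0.0008,"z":-0.142,"wx":0,"wy":0,"wz":0,"gripper":0.05},{"x":0.0006,"y":-0.0008,"z":-0.142,"wx":0,"wy":0,"wz":0,"gripper":0.03},{"x":0.0006,"y":-0.0008,"z":-0.142,"wx":0,"wy":0,"wz":0,"gripper":0.015},{"x":0.0006,"y":-0.0008,"z":-0.142,"wx":0,"wy":0,"wz":0,"gripper":0.015},{"x":0.0006,"y":-0.0008,"z":-0.142,"wx":0,"wy":0,"wz":0,"gripper":0.015}]'
```

```text
time: 18.6
eef_pos: [0.6414, 0.1222, 0.0557]
eef_rot: [0.0, 0.784, 0.621, 0.001]
ft_force: [-1.8, 1.4, 4.5]
grip_width: 0.0268
gripper_force: 58.9
```

```bash
python3 -m jog '[{"x":0,"y":0,"z":0.03,"wx":0,"wy":0,"wz":0,"gripper":0.015},{"x":0,"y":0,"z":0.07,"wx":0,"wy":0,"wz":0,"gripper":0.015},{"x":0,"y":0,"z":0.11,"wx":0,"wy":0,"wz":0,"gripper":0.015},{"x":0,"y":0,"z":0.14,"wx":0,"wy":0,"wz":0,"gripper":0.015},{"x":-0.005,"y":-0.03,"z":0.14,"wx":0,"wy":0,"wz":0,"gripper":0.015},{"x":-0.015,"y":-0.07,"z":0.14,"wx":0,"wy":0,"wz":0,"gripper":0.015},{"x":-0.02,"y":-0.115,"z":0.14,"wx":0,"wy":0,"wz":0,"gripper":0.015},{"x":-0.03,"y":-0.16,"z":0.14,"wx":0,"wy":0,"wz":0,"gripper":0.015},{"x":-0.04,"y":-0.205,"z":0.14,"wx":0,"wy":0,"wz":0,"gripper":0.015},{"x":-0.05,"y":-0.245,"z":0.14,"wx":0,"wy":0,"wz":0,"gripper":0.015}]'
python3 -m jog '[{"x":-0.01,"y":-0.04,"z":0,"wx":0,"wy":0,"wz":0,"gripper":0.015},{"x":-0.02,"y":-0.085,"z":0,"wx":0,"wy":0,"wz":0,"gripper":0.015},{"x":-0.03,"y":-0.13,"z":0,"wx":0,"wy":0,"wz":0,"gripper":0.015},{"x":-0.035,"y":-0.175,"z":0,"wx":0,"wy":0,"wz":0,"gripper":0.015},{"x":-0.039,"y":-0.212,"z":0,"wx":0,"wy":0,"wz":0,"gripper":0.015},{"x":-0.039,"y":-0.212,"z":0,"wx":0,"wy":0,"wz":0,"gripper":0.015},{"x":-0.039,"y":-0.212,"z":-0.04,"wx":0,"wy":0,"wz":0,"gripper":0.015},{"x":-0.039,"y":-0.212,"z":-0.08,"wx":0,"wy":0,"wz":0,"gripper":0.015},{"x":-0.039,"y":-0.212,"z":-0.12,"wx":0,"wy":0,"wz":0,"gripper":0.015},{"x":-0.039,"y":-0.212,"z":-0.13,"wx":0,"wy":0,"wz":0,"gripper":0.015}]'
python3 - <<'E'
from chk import *
q('tin',.49,.3285,.026,.045,.035);q('glue',.58,.318,.05,.11,.035);q('red',.576,.389,.07,.1)
s=snap('side');save(s,'s4')
E
```

```text
time: 19.6
eef_pos: [0.5901, -0.1257, 0.1946]
eef_rot: [0.001, 0.784, 0.621, 0.0]
ft_force: [1.0, -0.8, -0.1]
grip_width: 0.0267
gripper_force: 60.5
time: 20.6
eef_pos: [0.5479, -0.3323, 0.0591]
eef_rot: [-0.004, 0.784, 0.621, -0.001]
ft_force: [-1.1, 0.9, -0.4]
grip_width: 0.0268
gripper_force: 60.5
tin 387 [0.4915 0.3285 0.0337] [0.052 0.054 0.014]
glue 309 [0.5802 0.3171 0.0791] [0.044 0.043 0.057]
red 138 [0.5757 0.3883 0.0819] [0.027 0.027 0.024]
```

View pics/s4.png

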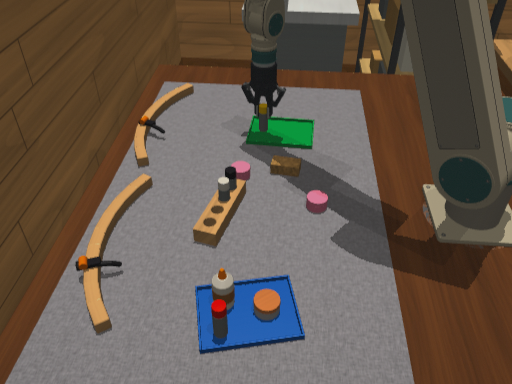

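Side view: the blue kit is complete (tube 219,318; glue 223,287; tin 266,303), and the yellow tube is over the green tray at (263,118). Set it down, then go over the block.

```bash
python3 -m jog '[{"x":0,"y":0,"z":0,"wx":0,"wy":0,"wz":0,"gripper":0.015},{"x":0,"y":0,"z":-0.008,"wx":0,"wy":0,"wz":0,"gripper":0.015},{"x":0,"y":0,"z":-0.013,"wx":0,"wy":0,"wz":0,"gripper":0.015},{"x":0,"y":0,"z":-0.0155,"wx":0,"wy":0,"wz":0,"gripper":0.015},{"x":0,"y":0,"z":-0.0155,"wx":0,"wy":0,"wz":0,"gripper":0.015},{"x":0,"y":0,"z":-0.0155,"wx":0,"wy":0,"wz":0,"gripper":0.015},{"x":0,"y":0,"z":-0.0155,"wx":0,"wy":0,"wz":0,"gripper":0.03},{"x":0,"y":0,"z":-0.0155,"wx":0,"wy":0,"wz":0,"gripper":0.045},{"x":0,"y":0,"z":-0.0155,"wx":0,"wy":0,"wz":0,"gripper":0.05},{"x":0,"y":0,"z":-0.0155,"wx":0,"wy":0,"wz":0,"gripper":0.05}]'
python3 -m jog '[{"x":0,"y":0,"z":0.02,"wx":0,"wy":0,"wz":0,"gripper":0.05},{"x":0,"y":0,"z":0.06,"wx":0,"wy":0,"wz":0,"gripper":0.05},{"x":0,"y":0,"z":0.1,"wx":0,"wy":0,"wz":0,"gripper":0.05},{"x":0,"y":0,"z":0.14,"wx":0,"wy":0,"wz":0,"gripper":0.05},{"x":-0.01,"y":0.03,"z":0.14,"wx":0,"wy":0,"wz":-8,"gripper":0.07},{"x":-0.025,"y":0.07,"z":0.14,"wx":0,"wy":0,"wz":-16,"gripper":0.07},{"x":-0.04,"y":0.11,"z":0.14,"wx":0,"wy":0,"wz":-24,"gripper":0.07},{"x":-0.055,"y":0.15,"z":0.14,"wx":0,"wy":0,"wz":-32,"gripper":0.07},{"x":-0.07,"y":0.18,"z":0.14,"wx":0,"wy":0,"wz":-40,"gripper":0.07},{"x":-0.08,"y":0.195,"z":0.14,"wx":0,"wy":0,"wz":-48,"gripper":0.07}]'
python3 -m jog '[{"x":0,"y":0,"z":0,"wx":0,"wy":0,"wz":-8,"gripper":0.07},{"x":0,"y":0,"z":-0.02,"wx":0,"wy":0,"wz":-16,"gripper":0.07},{"x":0,"y":0,"z":-0.04,"wx":0,"wy":0,"wz":-24,"gripper":0.07},{"x":0,"y":0,"z":-0.06,"wx":0,"wy":0,"wz":-32,"gripper":0.07},{"x":0,"y":0,"z":-0.06,"wx":0,"wy":0,"wz":-35.5,"gripper":0.07},{"x":0,"y":0,"z":-0.06,"wx":0,"wy":0,"wz":-35.5,"gripper":0.07},{"x":0,"y":0,"z":-0.06,"wx":0,"wy":0,"wz":-35.5,"gripper":0.07},{"x":0,"y":0,"z":-0.06,"wx":0,"wy":0,"wz":-35.5,"gripper":0.07},{"x":0,"y":0,"z":-0.06,"wx":0,"wy":0,"wz":-35.5,"gripper":0.07},{"x":0,"y":0,"z":-0.06,"wx":0,"wy":0,"wz":-35.5,"gripper":0.07}]'
python3 - <<'E'
from chk import *
import chk
q('yellow',.551,-.335,.07,.1)
s=snap('wrist');W=cloud(s);st=s['st'];print(st['eef_pos'],st['joints'].round(2));save(s,'w5')
w,x,y,z=st['eef_rot'];print('tool y deg',np.degrees(np.arctan2(y*y-x*x,2*x*y)))
m=(abs(W[...,2]-.034)<.005)&(abs(W[...,0]-.471)<.06)&(abs(W[...,1]+.14)<.045)
p=W[m][:,:2].astype('float32');(c,wh,a)=cv2.minAreaRect(p*1000);print(c,wh,a,m.sum())
E
```

```text
time: 21.7
eef_pos: [0.5511, -0.3352, 0.048]
eef_rot: [-0.0, 0.784, 0.621, -0.0]
ft_force: [0.6, -0.1, 0.3]
grip_width: 0.0504
gripper_force: 0.0
time: 22.7
eef_pos: [0.4695, -0.1377, 0.188]
eef_rot: [-0.001, 0.969, 0.246, -0.001]
ft_force: [-0.6, -0.6, 0.2]
grip_width: 0.0701
gripper_force: 0.0
time: 23.7
eef_pos: [0.4716, -0.1404, 0.1287]
eef_rot: [0.0, 0.998, -0.059, 0.0]
ft_force: [0.5, -0.5, 1.1]
grip_width: 0.0702
gripper_force: 0.0
yellow 135 [ 0.5513 -0.3342  0.0818] [0.026 0.027 0.023]
[ 0.4714915  -0.14035769  0.12864126] [-0.42  0.12 -0.45  1.   -0.    2.84]
tool y deg -96.72649535256687
(470.65728759765625, -143.04193115234375) (45.00884246826172, 79.82954406738281) 82.44408416748047 3748
```

View pics/w5.png

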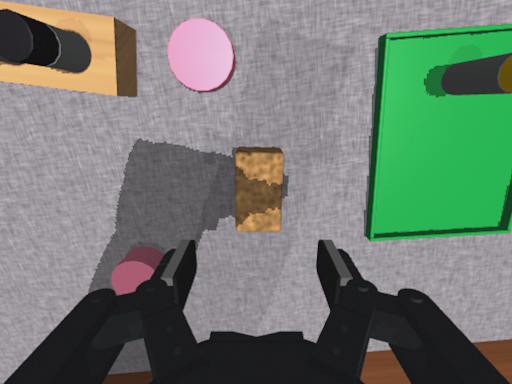

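Block at (258,190), squarely ahead of the fingers with pinks clear; the yellow tube stands in the green tray. Grip the block.

```bash
python3 -m jog '[{"x":-0.0005,"y":-0.003,"z":-0.03,"wx":0,"wy":0,"wz":-1,"gripper":0.07},{"x":-0.0005,"y":-0.003,"z":-0.06,"wx":0,"wy":0,"wz":-1,"gripper":0.07},{"x":-0.0005,"y":-0.003,"z":-0.09,"wx":0,"wy":0,"wz":-1,"gripper":0.07},{"x":-0.0005,"y":-0.003,"z":-0.115,"wx":0,"wy":0,"wz":-1,"gripper":0.07},{"x":-0.0005,"y":-0.003,"z":-0.126,"wx":0,"wy":0,"wz":-1,"gripper":0.07},{"x":-0.0005,"y":-0.003,"z":-0.126,"wx":0,"wy":0,"wz":-1,"gripper":0.055},{"x":-0.0005,"y":-0.003,"z":-0.126,"wx":0,"wy":0,"wz":-1,"gripper":0.04},{"x":-0.0005,"y":-0.003,"z":-0.126,"wx":0,"wy":0,"wz":-1,"gripper":0.03},{"x":-0.0005,"y":-0.003,"z":-0.126,"wx":0,"wy":0,"wz":-1,"gripper":0.03},{"x":-0.0005,"y":-0.003,"z":-0.126,"wx":0,"wy":0,"wz":-1,"gripper":0.03}]'
```

```text
time: 24.8
eef_pos: [0.4715, -0.1436, 0.0031]
eef_rot: [0.0, 0.998, -0.068, 0.001]
ft_force: [0.1, -0.4, -0.4]
grip_width: 0.0437
gripper_force: 61.3
```

```bash
python3 -m jog '[{"x":0,"y":0,"z":0.025,"wx":0,"wy":0,"wz":0,"gripper":0.03},{"x":0,"y":0,"z":0.05,"wx":0,"wy":0,"wz":0,"gripper":0.03},{"x":-0.003,"y":-0.02,"z":0.05,"wx":0,"wy":0,"wz":2,"gripper":0.03},{"x":-0.007,"y":-0.055,"z":0.05,"wx":0,"wy":0,"wz":4,"gripper":0.03},{"x":-0.011,"y":-0.095,"z":0.05,"wx":0,"wy":0,"wz":5.5,"gripper":0.03},{"x":-0.015,"y":-0.135,"z":0.05,"wx":0,"wy":0,"wz":5.5,"gripper":0.03},{"x":-0.019,"y":-0.17,"z":0.05,"wx":0,"wy":0,"wz":5.5,"gripper":0.03},{"x":-0.021,"y":-0.189,"z":0.05,"wx":0,"wy":0,"wz":5.5,"gripper":0.03},{"x":-0.021,"y":-0.189,"z":0.05,"wx":0,"wy":0,"wz":5.5,"gripper":0.03},{"x":-0.021,"y":-0.189,"z":0.04,"wx":0,"wy":0,"wz":5.5,"gripper":0.03}]'
python3 -m jog '[{"x":0,"y":0,"z":-0.015,"wx":0,"wy":0,"wz":0,"gripper":0.03},{"x":0,"y":0,"z":-0.027,"wx":0,"wy":0,"wz":0,"gripper":0.03},{"x":0,"y":0,"z":-0.033,"wx":0,"wy":0,"wz":0,"gripper":0.03},{"x":0,"y":0,"z":-0.0355,"wx":0,"wy":0,"wz":0,"gripper":0.03},{"x":0,"y":0,"z":-0.0355,"wx":0,"wy":0,"wz":0,"gripper":0.03},{"x":0,"y":0,"z":-0.0355,"wx":0,"wy":0,"wz":0,"gripper":0.03},{"x":0,"y":0,"z":-0.0355,"wx":0,"wy":0,"wz":0,"gripper":0.045},{"x":0,"y":0,"z":-0.0355,"wx":0,"wy":0,"wz":0,"gripper":0.058},{"x":0,"y":0,"z":-0.0355,"wx":0,"wy":0,"wz":0,"gripper":0.06},{"x":0,"y":0,"z":-0.0355,"wx":0,"wy":0,"wz":0,"gripper":0.06}]'
python3 -m jog '[{"x":0,"y":0,"z":0.02,"wx":0,"wy":0,"wz":0,"gripper":0.06},{"x":0,"y":0,"z":0.06,"wx":0,"wy":0,"wz":0,"gripper":0.06},{"x":0,"y":0,"z":0.1,"wx":0,"wy":0,"wz":0,"gripper":0.06},{"x":0,"y":0,"z":0.14,"wx":0,"wy":0,"wz":0,"gripper":0.06},{"x":0,"y":0,"z":0.18,"wx":0,"wy":0,"wz":0,"gripper":0.06},{"x":0,"y":0.04,"z":0.2,"wx":0,"wy":0,"wz":0,"gripper":0.06},{"x":0,"y":0.08,"z":0.2,"wx":0,"wy":0,"wz":0,"gripper":0.06},{"x":0,"y":0.12,"z":0.2,"wx":0,"wy":0,"wz":0,"gripper":0.06},{"x":0,"y":0.16,"z":0.2,"wx":0,"wy":0,"wz":0,"gripper":0.06},{"x":0,"y":0.19,"z":0.2,"wx":0,"wy":0,"wz":0,"gripper":0.06}]'
python3 - <<'E'
from chk import *
q('block',.449,-.332,.025,.045,.05);q('yellow',.551,-.335,.07,.1)
q('tin',.49,.3285,.026,.045,.035);q('glue',.58,.318,.05,.11,.035);q('red',.576,.389,.07,.1)
q('white',.6175,.0335,.08,.1,.02);q('black',.6065,-.011,.08,.1,.02)
cv2.imwrite('pics/end.png',np.hstack([s['pixels'][120:250,70:290],s['pixels'][120:250,290:450]])[:,:,::-1].repeat(2,0).repeat(2,1))
s=snap('side');save(s,'s6')
E
```

```text
time: 25.8
eef_pos: [0.4506, -0.3327, 0.0432]
eef_rot: [0.0, 1.0, -0.02, 0.001]
ft_force: [0.0, -0.3, -0.9]
grip_width: 0.0441
gripper_force: 61.5
time: 26.8
eef_pos: [0.4499, -0.3324, 0.0068]
eef_rot: [0.0, 1.0, -0.02, 0.0]
ft_force: [0.5, 0.3, -0.7]
grip_width: 0.0601
gripper_force: 0.0
time: 27.8
eef_pos: [0.4492, -0.1403, 0.2069]
eef_rot: [-0.0, 1.0, -0.019, 0.0]
ft_force: [0.1, -0.4, 0.9]
grip_width: 0.0601
gripper_force: 0.0
block 0
yellow 136 [ 0.5515 -0.3341  0.0817] [0.026 0.028 0.023]
tin 390 [0.4915 0.3291 0.0339] [0.052 0.054 0.016]
glue 308 [0.5801 0.3167 0.0785] [0.044 0.042 0.057]
red 139 [0.5759 0.3887 0.0814] [0.026 0.027 0.023]
white 117 [0.617  0.0342 0.0905] [0.026 0.026 0.018]
black 116 [ 0.6069 -0.0101  0.0898] [0.027 0.026 0.019]
```

View pics/end.png

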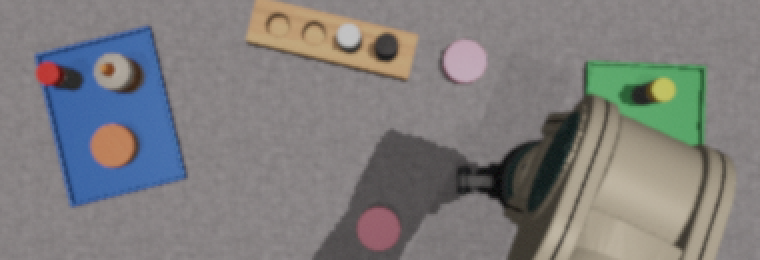

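View pics/s6.png

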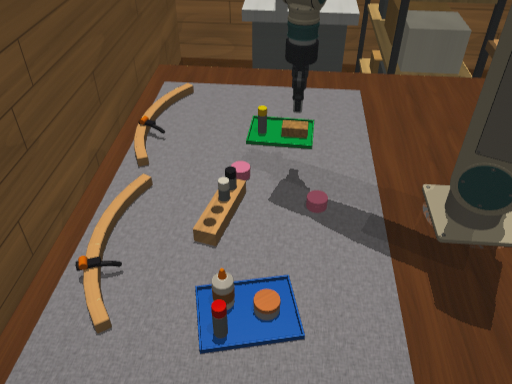

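The side view shows the block (295,129) and the yellow tube (262,120) in the green tray. The blue kit is complete, the white and black tubes are still in the rack, and the arm is clear.

```bash
python3 -c "
from bench import ctrl
print(ctrl.job_done())"
```

```text
the job is handed in; nothing more can be done
None
```

Both kits are made up and the job was handed in at about 28 s: the red tube, glue and tin are in the blue tray, and the yellow tube and cork block are in the green tray; the black and white tubes are still in the rack, and the pink look-alikes were left alone.

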